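# Sweep a stray nut along the deck gutter into the sump

### The job

A thumb nut has dropped into the drain gutter of the model ship's deck. Take the square-handled stylus from its stand and with its tip sweep the nut slowly and steadily along the gutter, round its bends and into the sump (the sunken pocket at the far end), never lifting the nut out, flicking it, touching it with the gripper or leaning hard on the deck. Then hang the stylus back in its own stand, seated on its flange, and leave everything else where it is.

Things in the scene. Friction and masses are not known exactly. Their poses are not given: they have to be found in the camera images.
- nut: Stray plain steel thumb nut lying flat in the gutter: disc 20 mm diameter, 8 mm high, with a 12 mm boss on top (11 mm high in all), 25 g. Origin: centre of its underside; z up.
- deck: Model ship foredeck, a fixed grey slab 190 x 250 mm (its x, y), top 18 mm above the table. Origin: centre of underside. Two curbs, 5 mm thick and 12 mm high, 24 mm apart, form a U-shaped gutter: three straight runs joined by two quarter bends of 60 mm centreline radius. Deck x, y, mm: gutter0 (75,-95), 1 (-5,-95), 2 (-47,-77), 3 (-65,0), 4 (-47,77), 5 (-5,95), sump (45,95).
- mast (a point): Top of the white mast, 10 mm thick, fixed on the deck inside the gutter's bend, 43 mm from the gutter's last run; 138 mm above the table.
- windlass (a point): Middle of the dark windlass's axle (along deck y), 46 mm above the table, fixed on the deck inside the bend. Windlass and motor fill 42 x 116 mm (deck x, y), up to 67 mm above the table.
- gutter0 (a point): Closed starting end of the gutter, at the end wall, centreline, on the gutter floor (18 mm above the table). The nut starts between here and gutter1.
- gutter1 (a point): Start of the first quarter bend (bend centre at deck -5,-35 mm), centreline, on the gutter floor.
- gutter2 (a point): Middle of the first bend, centreline, on the floor.
- gutter3 (a point): Middle of the gutter's cross run (70 mm long, along deck y), centreline, on the floor.
- gutter4 (a point): Middle of the second quarter bend (bend centre at deck -5,35 mm), centreline, on the floor.
- gutter5 (a point): End of the second bend, centreline, on the floor; a straight run leads from here to the sump.
- sump (a point): Centre of the sump's floor: a pocket 40 mm long (along the gutter) and 24 mm wide sunk 5 mm below the gutter floor, at the gutter's end; its near lip is 20 mm before this point, its far wall 20 mm beyond. Its floor is 13 mm above the table.
- stylus: The stylus, hanging upright in stand_a: grey handle, square 18 x 18 mm and 60 mm tall, on a round flange 28 mm diameter and 6 mm thick, below it a steel shank 8 mm thick, 80 mm long to its round tip; 60 g. Origin: centre of the flange's underside; z up along the handle; x and y square to the handle's faces.
- stylus_grip (a point): Middle of the stylus's square handle, 36 mm above the flange's underside.
- stylus_tip (a point): Lowest point of the stylus's tip, 80 mm below the flange's underside.
- stand_a: The stylus's own stand, fixed: a wooden frame 70 x 70 mm, 85 mm tall, with a top plate 10 mm thick that has an 18 mm hole in its centre; the stylus hangs in it by its flange. Origin: centre of underside. It and the reamer's stand may change places.
- stand_a_top (a point): Centre of the hole of stand_a at the top face of its plate, 85 mm above the table.
- reamer: Bystander: tool hanging in another fixed stand of the same make, told from the stylus by its ball-shaped head (34 mm diameter, top 146 mm above the table) and its thicker shank. Origin: underside of its flange.
- mouse: Bystander: black computer mouse, 58 x 104 x 32 mm, on the table near the robot.
- tin: Bystander: metal tin, 50 mm diameter, 62 mm tall, on the table near the stands.
- screwdriver: Bystander: screwdriver, 170 mm long, lying on the table. Origin: within its length, on the underside.
- socket: Bystander: white plastic socket block, 50 x 50 x 34 mm, on the table.
- switch: Bystander: loose rocker switch, 26 x 40 x 26 mm, lying on the deck inside the gutter's bend.
- capacitor: Bystander: loose aluminium cylinder, 22 mm diameter, 30 mm tall, standing on the deck inside the gutter's bend.
- pulley: Bystander: steel pulley, 52 mm diameter, 20 mm high, lying on the table beyond the stands.

How it is judged:
By the outcome, as a careful person would: the job done as asked, in the order asked, and still so for the second after the job is handed in, with the robot touching nothing.
It also fails if it takes over 69 s, if anything falls off the work surface, if the arm or the gripper's body presses on something with over 40 N, if the wrist force passes 120 N, or if a joint passes its speed limit or range.

### The arm

A 6-joint arm with a two-finger parallel gripper is mounted at the origin on the work surface. World frame = base frame: x ahead of the robot, y to its left, z up, the work surface at z = 0. Lengths are in mm, angles in rad, forces in N, time in s.
With the tool pointing down it reaches from about 325 to 900 mm from the base axis. Payload 3.5 kg.
Tool frame: the origin (TCP) lies midway between the tips of the shut fingers; the grasp point (between the pads) lies 19 mm behind it; z points along the fingers, y is the line along which they close (so a half turn about z gives the same grasp; the last joint's range is limited). The gripper opens to 85 mm and grips with 20 to 120 N. Pads are 22 mm wide; open, the fingers measure 114 mm over their backs; the gripper's body (76 mm by 85 mm) begins 54 mm behind the grasp point. The pads swing forward as they close: fully open they stand 13 mm farther back than shut.
Start: joints at [1.009, 0.276, -0.026, 1.268, 0, 1.467], TCP at [276.801, 560.36, 231.313] pointing down, gripper open.
Joint ranges: [-3.12, 3.12], [-0.85, 1.88], [-1.08, 1.24], [-1.95, 2.15], [-1.57, 1.53], [-3.14, 3.14]. Speed limits (rad/s): [2.57, 2.57, 3.14, 3.14, 3.14, 3.14].

### API

Orientations are given as [roll, pitch, yaw] about the fixed x, y, z axes, in that order (R = Rz(yaw) Ry(pitch) Rx(roll)).
In Python, from cell import bot gives the robot as it stands.
- The arm moves only by the tool jog_arm, never from a script. Its argument "rows" is text: rows parted by semicolons, each of 4 numbers parted by spaces: the shift along the tool's x, y, z in mm, then the turn about the tool's z in degrees. In form: tx ty tz turn; .... A call has 1 to 8 rows; each row is the pose to reach, as a shift and turn from the pose commanded when the call began, along the tool's axes at that moment; what a row does not reach only later rows make up. A row lasts 1/8 s, in which the tool goes at most 62.5 mm and 10.7 degrees, less where a joint would pass 70% of its speed; a pose out of reach is approached as far as the arm can. A call with a gripper value outside its range is refused whole. "grip" is the gripper command: -1 is fully open, 1 is shut, values between are in proportion, set as the call begins (left out, the last holds). The fingers move at their own pace and stop on an object; "force" is the grip in N (left out, the last holds). Time passes only in rows, so rows that repeat a pose let the fingers close. It gives the time, the measured TCP pose, the force, the opening and the grip force at its end, in the units of the state.
- bot.get_obs(): the state, without advancing time (a new reading comes with each control period).
- bot.read_camera(name): name is "scene" or "side" or "wrist"; returns a dict with "img" (400x640x3 uint8, red, green, blue), "fx", "fy", "cx", "cy" (pixels), "D" ([k1, k2, p1, p2, k3] as OpenCV has them; the pictures are not rectified), "world_to_cam" (4x4, takes a point from world to camera coordinates); the wrist camera has in their place "T_tool_cam" (4x4, takes a point from camera to tool coordinates, whose origin is the TCP and whose axes are the flange's). Camera axes: x right, y down, z forward; pixel columns grow to the right and rows downward; lengths in mm; the calibration is good to about 2 mm. A picture is of the moment at which its call begins: read the wrist's pose just before it. There is no depth.
- bot.sign_off(): hands the job in; it is judged then, once.
The state is a dict: "clock": time; "joints": joint angles; "joint_vel": joint speeds; "joint_torque": joint torques, N m; "tcp_pos": TCP position; "orientation": TCP orientation; "wrist_force": force on the tool from outside, world axes, zero at the start; "wrist_torque": the same for the moment, N m; "opening": finger opening in mm; "grip_force": force on a finger pad.
Only numpy, scipy, OpenCV 4.12 (cv2) and the standard library are available. Lean on these libraries where they do the work, as an engineer would, in place of code of your own. Each camera call takes 0.05 s, during which the arm holds its last target. There are 200 camera calls.

## Working session

There is one attempt and no reset: what is moved stays moved. The work goes in short steps, Python scripts to look and compute and a tool call to move; the robot and the scene stay as the last step left them, time stands still between calls to the robot, and variables do not carry over. Pictures are saved under pics/ and viewed, at most 10 in all, crops included, and the job is handed in when it is done.

Besides the shell and the picture viewer there is one more tool, called after ">>>" by a JSON object that holds its "fn" and its "kwargs". jog_arm: Moves the arm, as the interface text tells. Its arguments: {"type":"object","properties":{"rows":{"type":"string"},"grip":{"type":"number"},"force":{"type":"number"}},"required":["rows"]}

```bash
mkdir -p pics; ls; python3 - <<'E'
from cell import bot
import cv2,json
o=bot.get_obs();print(o)
for n in("scene","side"):
    c=bot.read_camera(n);cv2.imwrite(f"pics/{n}0.png",cv2.cvtColor(c["img"],cv2.COLOR_RGB2BGR))
    print(n,c["fx"],c["fy"],c["cx"],c["cy"],c["D"],c["world_to_cam"])
c=bot.read_camera("wrist");print(c["T_tool_cam"],c["fx"],c["D"])
cv2.imwrite("pics/wrist0.png",cv2.cvtColor(c["img"],cv2.COLOR_RGB2BGR))
E
```

```text
pics
{'clock': 0.0, 'joints': array([ 1.00861494e+00,  2.77170875e-01, -2.79147701e-02,  1.26801034e+00,
        7.75618946e-06,  1.46741298e+00]), 'joint_vel': array([-0.00073214,  0.0015348 ,  0.00085809,  0.00021238, -0.00017202,
       -0.0008627 ]), 'joint_torque': array([-5.10616483e-04, -4.45514989e+01,  2.95200080e+01,  1.64931652e-02,
       -7.78028675e-05,  1.75076781e-05]), 'tcp_pos': array([276.36406533, 559.68818508, 230.12023548]), 'orientation': array([-3.13930607e+00, -2.45038028e-04,  2.68279433e+00]), 'wrist_force': array([-1.25083886, -0.48738141, -0.17268353]), 'wrist_torque': array([-0.02600476, -0.02674359,  0.05861067]), 'grip_force': 0.0, 'opening': 85.38567415508409}
scene 423.83214932835193 423.83214932835193 319.5643900535849 199.64622258107792 [-0.08687476  0.          0.          0.          0.        ] [[ 8.78929573e-01  4.76945383e-01  2.43039356e-03 -4.71750129e+02]
 [ 3.78089354e-01 -6.93630309e-01 -6.13127584e-01 -1.53465782e+02]
 [-2.90742576e-01  5.39814872e-01 -7.89980164e-01  1.30350352e+03]
 [ 0.00000000e+00  0.00000000e+00  0.00000000e+00  1.00000000e+00]]
side 483.3931268152197 483.3931268152197 321.5682515657809 205.4038323948018 [0.03646341 0.         0.         0.         0.        ] [[-9.95622747e-01 -9.05819042e-02  2.30274556e-02  5.29819447e+02]
 [-6.84954564e-02  5.39528680e-01 -8.39176487e-01  1.50045705e+02]
 [ 6.35902314e-02 -8.37080475e-01 -5.43371476e-01  1.04052787e+03]
 [ 0.00000000e+00  0.00000000e+00  0.00000000e+00  1.00000000e+00]]
[[-1.09698762e-03 -9.49385896e-01 -3.14110199e-01  8.05215204e+01]
 [ 9.99999029e-01 -1.31138779e-03  4.71256649e-04 -3.63706242e-01]
 [-8.59324695e-04 -3.14109377e-01  9.49386413e-01 -1.42785408e+02]
 [ 0.00000000e+00  0.00000000e+00  0.00000000e+00  1.00000000e+00]] 295.07072038377316 [0.00108496 0.         0.         0.         0.        ]
```

View pics/scene0.png

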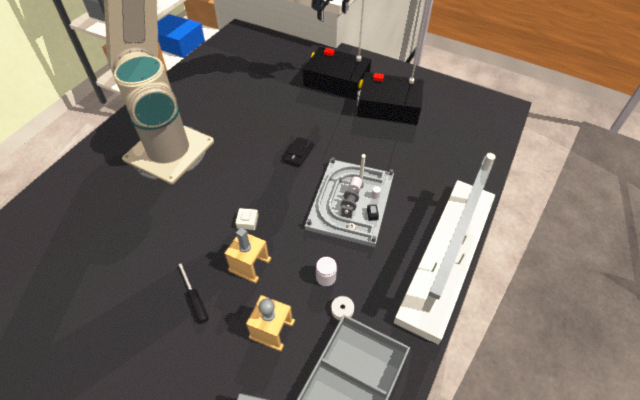

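View pics/side0.png

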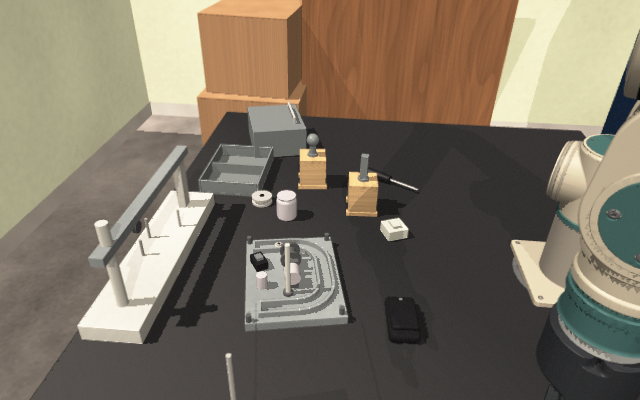

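```bash
cat > h.py <<'E'
from cell import bot
import cv2,numpy as np
from scipy.optimize import least_squares
def cam(n):
    c=bot.read_camera(n);c["K"]=np.array([[c["fx"],0,c["cx"]],[0,c["fy"],c["cy"]],[0,0,1]]);c["D"]=np.array(c["D"],float)
    return c
def proj(c,P,W=None):
    W=np.array(c["world_to_cam"]) if W is None else W
    return cv2.projectPoints(np.array(P,float).reshape(-1,3),cv2.Rodrigues(W[:3,:3])[0],W[:3,3],c["K"],c["D"])[0][:,0]
def onz(c,uv,z,W=None):
    W=np.array(c["world_to_cam"]) if W is None else W
    q=cv2.undistortPoints(np.array(uv,float).reshape(-1,1,2),c["K"],c["D"])[:,0]
    R,t=W[:3,:3],W[:3,3];o=-R.T@t;d=np.c_[q,np.ones(len(q))]@R
    return o+d*((np.reshape(z,-1)-o[2])/d[:,2])[:,None]
def wristW(c,o):
    from scipy.spatial.transform import Rotation as Ro
    T=np.eye(4);T[:3,:3]=Ro.from_euler("xyz",o["orientation"]).as_matrix();T[:3,3]=o["tcp_pos"]
    return np.linalg.inv(T@np.array(c["T_tool_cam"]))
def crop(im,x,y,w,h,k):
    return cv2.cvtColor(cv2.resize(im[y:y+h,x:x+w],None,fx=k,fy=k,interpolation=cv2.INTER_CUBIC),cv2.COLOR_RGB2BGR)
E
python3 - <<'E'
from h import *
s=cam("scene")["img"];d=cam("side")["img"]
a=np.vstack([crop(s,300,155,100,90,4),crop(s,220,225,80,48,5)])
b=np.vstack([crop(d,240,230,110,100,4)[:, :400],crop(d,330,145,80,40,5)])
b=np.vstack([crop(d,243,233,100,95,4),crop(d,330,147,80,44,5)])
h=min(len(a),len(b));cv2.imwrite("pics/c1.png",np.hstack([a[:h],b[:h]]));print(a.shape,b.shape)
E
```

```text
(600, 400, 3) (600, 400, 3)
```

View pics/c1.png

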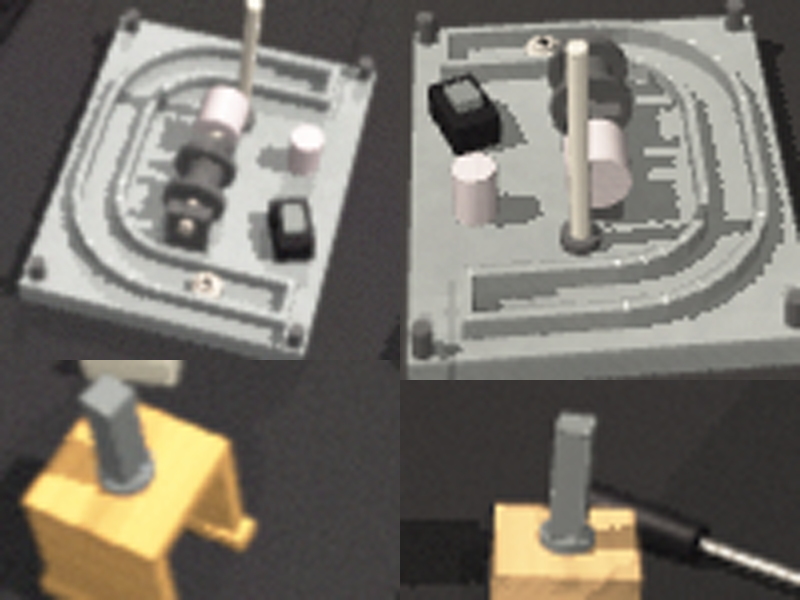

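The nut is at scene (351.7,226.5) and side (278.8,244.2). The stylus handle top is at scene (241.6,231.4), with the square-handled tool in the stand nearer the robot. I've also read the deck corners in both views.

```bash
python3 - <<'E'
from h import *
s=cam("scene");d=cam("side")
S=lambda p:np.array(p)/4+[300,155]
D=lambda p:(np.array(p)-[400,0])/4+[243,233]
c3=np.array([[-95,125],[95,125],[-95,-125],[95,-125]])
us=S([[115,15],[378,66],[20,288],[303,352]]);ud=D([[815,322],[405,350],[752,5],[412,18]])
print(onz(s,us,18).round(),onz(d,ud,18).round())
def w(p):
    c,n=np.cos(p[2]),np.sin(p[2]);return np.c_[c3@[[c,n],[-n,c]]+p[:2],np.full(4,18)]
f=lambda p:np.r_[(proj(s,w(p))-us).ravel(),(proj(d,w(p))-ud).ravel()]
r=least_squares(f,[600,300,0.],loss="soft_l1");print("deck",r.x,f(r.x).round(1))
print("nut",onz(s,[[351.7,226.5]],29),onz(d,[[278.8,244.2]],29))
A=lambda p:(np.array(p)-[0,360])/5+[220,225]
B=lambda p:(np.array(p)-[400,380])/5+[330,147]
print("sty",onz(s,A([[108,392],[124,477]]),[151,88]),onz(d,B([[577,420],[568,538]]),[151,88]))
print("plate",onz(s,A([[22,500],[155,555],[232,440],[122,400]]),85),onz(d,B([[494,507],[635,509],[641,576],[491,576]]),85))
print("handle top",onz(s,A([[107,378],[136,390],[112,410],[82,398]]),151))
p=r.x;c,n=np.cos(p[2]),np.sin(p[2])
for q in onz(s,[[351.7,226.5]],29),onz(d,[[278.8,244.2]],29): print((q[0,:2]-p[:2])@np.array([[c,-n],[n,c]]))
E
```

```text
[[464. 191.  18.]
 [655. 238.  18.]
 [523. -55.  18.]
 [706. -12.  18.]] [[468. 184.  18.]
 [654. 223.  18.]
 [516. -61.  18.]
 [707. -25.  18.]]
deck [5.86873138e+02 8.42105928e+01 2.10438172e-01] [ 0.4  1.4 -2.   2.4 -1.6  0.3 -1.1  1.9  0.3  0.9 -0.2  1.5 -1.7  0.8
 -0.3  2. ]
nut [[632.47310873  -2.28202951  29.        ]] [[626.66449549   4.30865635  29.        ]]
sty [[ 452.83165077 -209.70560068  151.        ]
 [ 454.72124751 -215.25826941   88.        ]] [[ 448.93326426 -210.97831239  151.        ]
 [ 448.73492927 -206.97818132   88.        ]]
plate [[ 418.59208227 -247.32272437   85.        ]
 [ 489.39744339 -241.49255431   85.        ]
 [ 486.71294045 -172.31926699   85.        ]
 [ 427.91130803 -178.72569424   85.        ]] [[ 486.5531851  -239.16281281   85.        ]
 [ 415.3006981  -246.47310343   85.        ]
 [ 412.74826094 -179.67245131   85.        ]
 [ 485.00180246 -170.29335214   85.        ]]
handle top [[ 448.13355638 -203.73582255  151.        ]
 [ 463.19728329 -202.80607731  151.        ]
 [ 459.86237027 -216.71904877  151.        ]
 [ 444.48817124 -217.92262906  151.        ]]
[ 26.52670422 -94.10985623]
[ 22.22295001 -86.45121226]
```

>>> {"fn": "jog_arm", "kwargs": {"rows": "-37 -46 0 8;-74 -92 0 17;-112 -138 0 25;-149 -184 0 33;-186 -230 0 41;-223 -276 0 50;-261 -322 0 58.8;-298 -368 0 58.8", "grip": -1}}

```text
clock: 1.35
tcp_pos: [381.3, 96.7, 231.7]
orientation: [3.14, -0.0, 1.656]
wrist_force: [0.3, 0.6, -0.3]
opening: 85.3
grip_force: 0.0
```

>>> {"fn": "jog_arm", "kwargs": {"rows": "-52 7 0 0;-104 14 0 0;-156 22 0 0;-208 29 0 0;-260 36 0 0;-300 41 0 0;-313 43 0 0;-313 43 0 0"}}

```text
clock: 2.35
tcp_pos: [450.5, -209.8, 231.2]
orientation: [-3.141, -0.001, 1.656]
wrist_force: [0.6, 0.3, 0.2]
opening: 85.2
grip_force: 0.0
```

```bash
python3 - <<'E'
from h import *
o=bot.get_obs();c=cam("wrist");print(o["tcp_pos"],o["orientation"],o["clock"])
W=wristW(c,o);print(proj(c,[[451,-210,151],[451,-210,88]],W))
cv2.imwrite("pics/w1.png",crop(c["img"],120,0,400,300,2))
E
```

```text
[ 450.51567784 -209.80345266  231.18537963] [-3.14122324e+00 -8.23277108e-04  1.65553783e+00] 2.35
[[318.77118434 207.63565218]
 [318.62240595 186.39268294]]
```

View pics/w1.png

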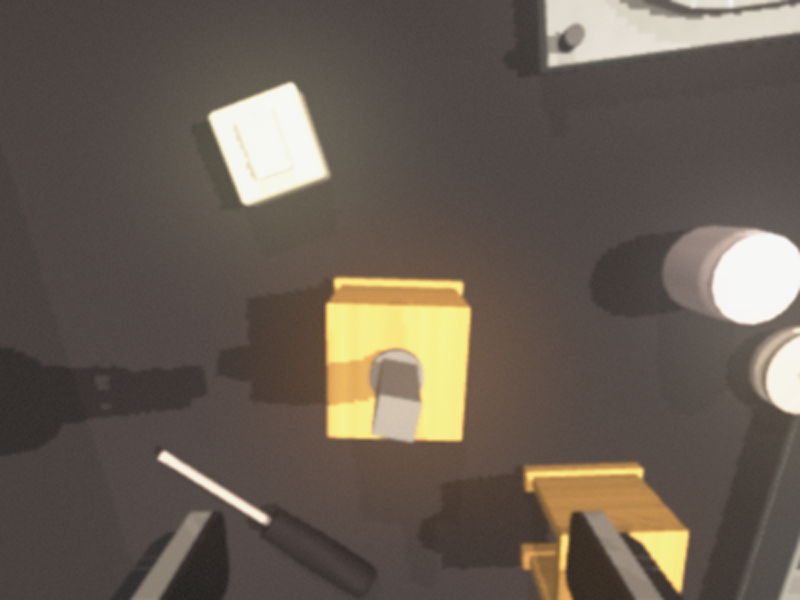

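The handle top centre is at wrist pixel (318.5,209.5), about 1 mm from the estimate. The handle is twisted about 8.5° clockwise from the gripper.

>>> {"fn": "jog_arm", "kwargs": {"rows": "-1 0 20 8.5;-1 0 50 8.5;-1 0 80 8.5;-1 0 105 8.5;-1 0 120 8.5;-1 0 127 8.5;-1 0 127 8.5;-1 0 127 8.5"}}

```text
clock: 3.4
tcp_pos: [451.5, -211.1, 105.3]
orientation: [3.14, 0.001, 1.508]
wrist_force: [0.0, 0.3, -0.1]
opening: 85.3
grip_force: 0.0
```

>>> {"fn": "jog_arm", "kwargs": {"rows": "0 0 0 0;0 0 0 0;0 0 0 0;0 0 0 0;0 0 0 0;0 0 0 0;0 0 0 0", "grip": 1, "force": 80}}

```text
clock: 4.28
tcp_pos: [451.0, -210.9, 104.5]
orientation: [3.141, 0.0, 1.508]
wrist_force: [0.6, -0.9, 2.1]
opening: 17.3
grip_force: 77.9
```

>>> {"fn": "jog_arm", "kwargs": {"rows": "0 0 -8 0;0 0 -25 0;0 0 -45 0;0 0 -65 0;0 0 -85 0;0 0 -100 0;0 0 -106 0"}}

```text
clock: 5.15
tcp_pos: [451.1, -210.9, 211.3]
orientation: [3.14, 0.001, 1.508]
wrist_force: [-0.4, 0.7, -0.1]
opening: 16.9
grip_force: 77.9
```

>>> {"fn": "jog_arm", "kwargs": {"rows": "20 17 0 -2;60 51 0 -5;100 85 0 -8;140 119 0 -11;180 152 0 -14;210 178 0 -15.6;225 191 0 -15.6;225 191 0 -15.6"}}

```text
clock: 6.15
tcp_pos: [655.5, 2.5, 209.4]
orientation: [-3.14, -0.0, 1.782]
wrist_force: [-0.3, -0.1, -0.0]
opening: 16.8
grip_force: 78.1
```

```bash
python3 - <<'E'
from h import *
o=bot.get_obs();c=cam("wrist");print(o["tcp_pos"],o["orientation"],o["clock"],o["wrist_force"])
W=wristW(c,o);t=o["tcp_pos"];print(t,proj(c,[[t[0],t[1],t[2]-99]],W))
np.savez("w2.npz",W=W,K=c["K"],D=c["D"])
cv2.imwrite("pics/w2.png",crop(c["img"],120,0,400,300,2))
E
```

```text
[655.50315636   2.52042858 209.44664875] [-3.14002008e+00 -1.19042947e-04  1.78152133e+00] 6.15 [-0.34399144 -0.08938684 -0.04022598]
[655.50315636   2.52042858 209.44664875] [[318.35070673 199.90133601]]
```

View pics/w2.png

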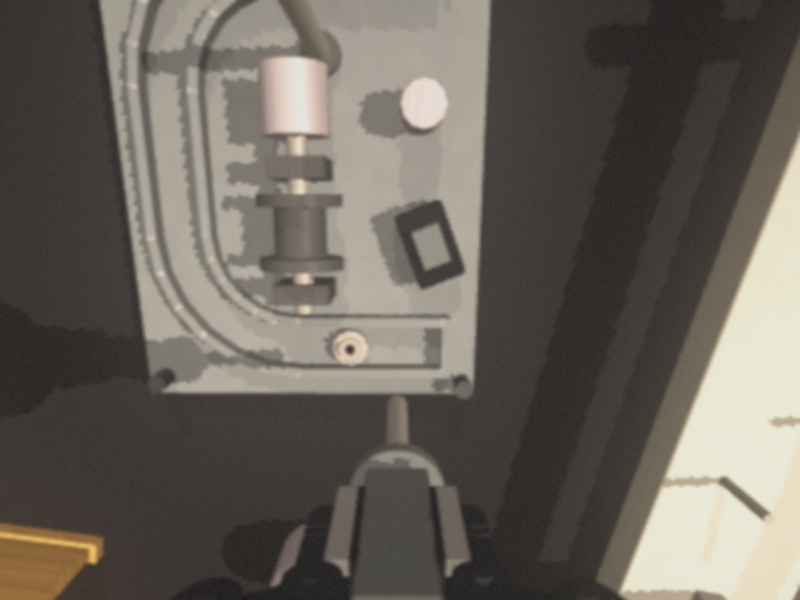

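The nut boss is at crop (350,349). The deck's near edge corners are at (152,393) and (474,393), and the stylus tip at (397,399) is where predicted.

```bash
cat > dk.py <<'E'
from h import *
def toD(p,P):
    c,n=np.cos(p[2]),np.sin(p[2]);return (np.array(P)[...,:2]-p[:2])@np.array([[c,-n],[n,c]])
E
python3 - <<'E'
from dk import *
z=np.load("w2.npz");c=dict(K=z["K"],D=z["D"]);W=z["W"]
C=lambda p:np.array(p,float)/2+[120,0]
p=np.array([586.9,84.2,.2104])
for nm,q,h in [("cornBL,BR",[[152,393],[474,393]],18),("Ledge",[[120,155]],18),("Redge",[[487,100],[482,200]],18),("nut",[[350,349]],29),("low curb dark",[[310,366],[430,367]],30),("upcurb dark",[[310,317],[440,317]],30),("same,z18",[[310,366],[310,317]],18),("end",[[441,348]],18),("tip z110",[[397,399]],110.)]:
    X=onz(c,C(q),h,W);print(nm,X.round(1).tolist(),toD(p,X).round(1).tolist())
E
```

```text
cornBL,BR [[518.7, -53.6, 18.0], [705.9, -13.8, 18.0]] [[-95.5, -120.6], [96.0, -120.7]]
Ledge [[491.6, 74.7, 18.0]] [[-95.2, 10.6]]
Redge [[673.4, 140.0, 18.0], [683.1, 92.5, 18.0]] [[96.2, 36.5], [95.8, -11.9]]
nut [[629.2, -0.0, 29.0]] [[23.8, -91.2]]
low curb dark [[609.0, -14.1, 30.0], [675.4, -0.6, 30.0]] [[1.1, -100.8], [68.8, -101.4]]
upcurb dark [[604.4, 13.4, 30.0], [674.3, 28.3, 30.0]] [[2.4, -72.9], [73.8, -73.0]]
same,z18 [[607.9, -17.7, 18.0], [603.2, 10.9, 18.0]] [[-0.8, -104.0], [0.6, -75.1]]
end [[680.4, 8.8, 18.0]] [[75.7, -93.3]]
tip z110 [[655.6, 2.8, 110.0]] [[50.2, -94.0]]
```

>>> {"fn": "jog_arm", "kwargs": {"rows": "3 0 20 0;3 0 45 0;3 0 65 0;3 0 77 0;3 0 84 0;3 0 88 0;3 0 90 0;3 0 90.5 0"}}

```text
clock: 7.2
tcp_pos: [655.2, 4.8, 120.3]
orientation: [3.141, 0.0, 1.781]
wrist_force: [0.2, 0.3, -1.1]
opening: 17.2
grip_force: 78.1
```

```bash
python3 - <<'E'
from dk import *
o=bot.get_obs();c=cam("wrist");print(o["tcp_pos"],o["orientation"],o["clock"],o["wrist_force"],toD([586.6,88.2,.2104],o["tcp_pos"]))
W=wristW(c,o);np.savez("w3.npz",W=W,K=c["K"],D=c["D"])
t=o["tcp_pos"];print(proj(c,[[t[0],t[1],t[2]-99.3]],W))
cv2.imwrite("pics/w3.png",crop(c["img"],160,0,300,230,2.6))
E
```

```text
[655.19946446   4.81449418 120.26749679] [3.14077340e+00 2.65241164e-04 1.78053321e+00] 7.2 [ 0.20651807  0.27362125 -1.07211192] [ 49.67151727 -95.8737163 ]
[[318.07542887 199.74955066]]
```

View pics/w3.png

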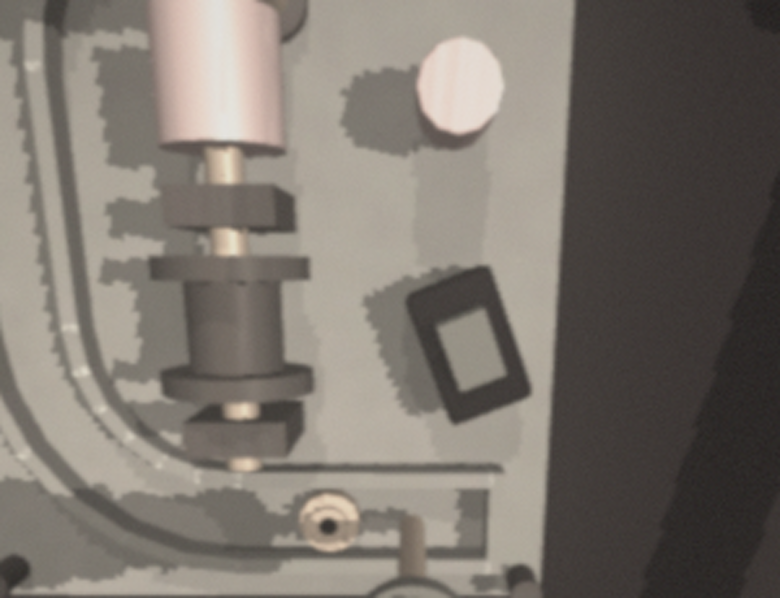

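The stylus tip at crop (412,517) is centred in the gutter behind the nut at (328,522). I'll tabulate the centreline path.

```bash
cat > path.py <<'E'
import numpy as np
L1,A,L2=54.5,30*np.pi,70
def P(s):
    if s<L1: return 49.5-s,-95
    s-=L1
    if s<A: t=s/60; return -5-60*np.sin(t),-35-60*np.cos(t)
    s-=A
    if s<L2: return -65,-35+s
    s-=L2
    if s<A: t=s/60; return -5-60*np.cos(t),35+60*np.sin(t)
    return -5+s-A,95
S=2.5
E
python3 - <<'E'
from path import *
for k in range(18):
    b=np.array(P(k*20));print(k,b.round(1),";".join("%.1f %.1f 0 0"%tuple((np.array(P(k*20+S*i))-b)[::-1]) for i in range(1,9)))
E
```

```text
0 [ 49.5 -95. ] 0.0 -2.5 0 0;0.0 -5.0 0 0;0.0 -7.5 0 0;0.0 -10.0 0 0;0.0 -12.5 0 0;0.0 -15.0 0 0;0.0 -17.5 0 0;0.0 -20.0 0 0
1 [ 29.5 -95. ] 0.0 -2.5 0 0;0.0 -5.0 0 0;0.0 -7.5 0 0;0.0 -10.0 0 0;0.0 -12.5 0 0;0.0 -15.0 0 0;0.0 -17.5 0 0;0.0 -20.0 0 0
2 [  9.5 -95. ] 0.0 -2.5 0 0;0.0 -5.0 0 0;0.0 -7.5 0 0;0.0 -10.0 0 0;0.0 -12.5 0 0;0.0 -15.0 0 0;0.1 -17.5 0 0;0.3 -20.0 0 0
3 [-10.5 -94.7] 0.3 -2.5 0 0;0.7 -5.0 0 0;1.2 -7.4 0 0;1.7 -9.8 0 0;2.4 -12.2 0 0;3.2 -14.6 0 0;4.1 -16.9 0 0;5.1 -19.2 0 0
4 [-29.7 -89.7] 1.1 -2.3 0 0;2.2 -4.5 0 0;3.5 -6.6 0 0;4.9 -8.7 0 0;6.3 -10.8 0 0;7.8 -12.8 0 0;9.4 -14.7 0 0;11.1 -16.5 0 0
5 [-46.3 -78.6] 1.8 -1.8 0 0;3.6 -3.5 0 0;5.5 -5.1 0 0;7.4 -6.7 0 0;9.5 -8.1 0 0;11.6 -9.5 0 0;13.7 -10.8 0 0;15.9 -12.0 0 0
6 [-58.2 -62.7] 2.2 -1.1 0 0;4.5 -2.1 0 0;6.9 -3.0 0 0;9.2 -3.9 0 0;11.6 -4.6 0 0;14.0 -5.2 0 0;16.5 -5.7 0 0;18.9 -6.1 0 0
7 [-64.4 -43.7] 2.5 -0.3 0 0;5.0 -0.5 0 0;7.5 -0.6 0 0;10.0 -0.6 0 0;12.5 -0.6 0 0;15.0 -0.6 0 0;17.5 -0.6 0 0;20.0 -0.6 0 0
8 [-65.  -23.7] 2.5 0.0 0 0;5.0 0.0 0 0;7.5 0.0 0 0;10.0 0.0 0 0;12.5 0.0 0 0;15.0 0.0 0 0;17.5 0.0 0 
[... 364 characters left out ...]
 0
12 [-61.3  55.8] 2.3 0.9 0 0;4.6 1.9 0 0;6.9 3.0 0 0;9.0 4.2 0 0;11.2 5.5 0 0;13.3 6.9 0 0;15.3 8.4 0 0;17.3 9.9 0 0
13 [-51.4  73.1] 1.9 1.6 0 0;3.7 3.3 0 0;5.5 5.1 0 0;7.2 7.0 0 0;8.8 8.9 0 0;10.3 10.9 0 0;11.7 12.9 0 0;13.1 15.0 0 0
14 [-36.4  86.2] 1.3 2.2 0 0;2.4 4.4 0 0;3.5 6.6 0 0;4.5 8.9 0 0;5.4 11.3 0 0;6.2 13.6 0 0;6.9 16.0 0 0;7.4 18.5 0 0
15 [-17.9  93.6] 0.5 2.5 0 0;0.9 4.9 0 0;1.2 7.4 0 0;1.3 9.9 0 0;1.4 12.4 0 0;1.4 14.9 0 0;1.4 17.4 0 0;1.4 19.9 0 0
16 [ 2. 95.] 0.0 2.5 0 0;0.0 5.0 0 0;0.0 7.5 0 0;0.0 10.0 0 0;0.0 12.5 0 0;0.0 15.0 0 0;0.0 17.5 0 0;0.0 20.0 0 0
17 [22. 95.] 0.0 2.5 0 0;0.0 5.0 0 0;0.0 7.5 0 0;0.0 10.0 0 0;0.0 12.5 0 0;0.0 15.0 0 0;0.0 17.5 0 0;0.0 20.0 0 0
```

>>> {"fn": "jog_arm", "kwargs": {"rows": "0 -2.5 0 0;0 -5 0 0;0 -7.5 0 0;0 -10 0 0;0 -12 0 0;0 -14 0 0;0 -17 0 0;0 -20 0 0"}}

```text
clock: 8.25
tcp_pos: [635.1, 0.6, 119.8]
orientation: [3.142, 0.0, 1.78]
wrist_force: [0.8, 0.4, -1.1]
opening: 17.3
grip_force: 78.1
```

>>> {"fn": "jog_arm", "kwargs": {"rows": "0 -2.5 0 0;0 -5 0 0;0 -7.5 0 0;0 -10 0 0;0 -12.5 0 0;0 -15 0 0;0 -17.5 0 0;0 -20 0 0"}}

```text
clock: 9.25
tcp_pos: [615.5, -3.5, 119.8]
orientation: [-3.142, -0.0, 1.78]
wrist_force: [-0.3, -0.3, -0.3]
opening: 17.1
grip_force: 78.1
```

```bash
python3 - <<'E'
from dk import *
o=bot.get_obs();c=cam("wrist");print(o["tcp_pos"],o["wrist_force"],toD([586.6,88.2,.2104],o["tcp_pos"]))
W=wristW(c,o);np.savez("w4.npz",W=W,K=c["K"],D=c["D"])
cv2.imwrite("pics/w4.png",crop(c["img"],160,60,300,170,2.6))
E
```

```text
[615.52374901  -3.5482238  119.79961201] [-0.31279693 -0.28196345 -0.3462086 ] [  9.12418961 -95.76569841]
```

View pics/w4.png

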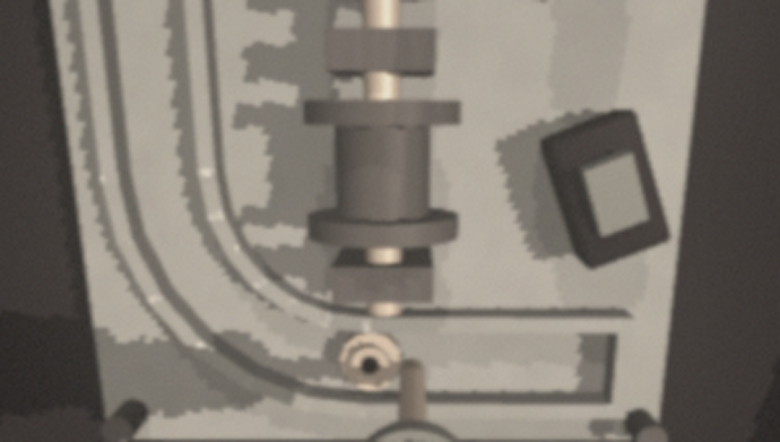

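The nut at crop (370,360) rides just ahead of the tip at (412,365), centred in the gutter. Continuing into the first bend.

>>> {"fn": "jog_arm", "kwargs": {"rows": "0 -2.5 0 0;0 -5 0 0;0 -7.5 0 0;0 -10 0 0;0 -12.5 0 0;0 -15 0 0;0.1 -17.5 0 0;0.3 -20 0 0"}}

```text
clock: 10.3
tcp_pos: [595.9, -7.4, 119.8]
orientation: [-3.142, -0.0, 1.78]
wrist_force: [-0.6, 0.1, -0.5]
opening: 16.9
grip_force: 78.1
```

>>> {"fn": "jog_arm", "kwargs": {"rows": "0.3 -2.5 0 0;0.7 -5 0 0;1.2 -7.4 0 0;1.7 -9.8 0 0;2.4 -12.2 0 0;3.2 -14.6 0 0;4.1 -16.9 0 0;5.1 -19.2 0 0"}}

```text
clock: 11.3
tcp_pos: [576.1, -6.3, 119.8]
orientation: [3.142, 0.0, 1.78]
wrist_force: [-0.5, -0.0, -0.4]
opening: 17.1
grip_force: 78.1
```

>>> {"fn": "jog_arm", "kwargs": {"rows": "1.1 -2.3 0 0;2.2 -4.5 0 0;3.5 -6.6 0 0;4.9 -8.7 0 0;6.3 -10.8 0 0;7.8 -12.8 0 0;9.4 -14.7 0 0;11.1 -16.5 0 0"}}

```text
clock: 12.3
tcp_pos: [557.6, 1.1, 119.8]
orientation: [-3.142, 0.0, 1.78]
wrist_force: [-0.4, 0.0, -0.3]
opening: 17.1
grip_force: 78.1
```

```bash
python3 - <<'E'
from dk import *
o=bot.get_obs();c=cam("wrist");print(o["tcp_pos"],o["wrist_force"],toD([586.6,88.2,.2104],o["tcp_pos"]))
cv2.imwrite("pics/w5.png",crop(c["img"],160,60,300,170,2.6))
E
```

```text
[557.63750219   1.12783905 119.80708591] [-0.37889231  0.01308737 -0.26074565] [-46.50891716 -79.10314859]
```

View pics/w5.png

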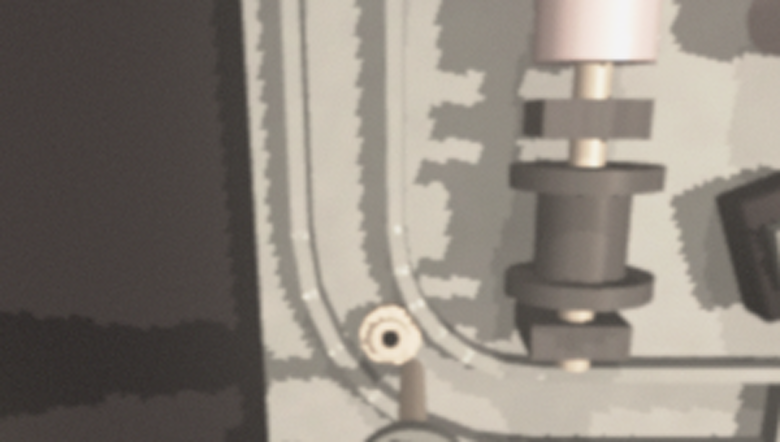

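The nut at crop (390,337) is rounding the first bend ahead of the tip at (412,367). Continuing.

>>> {"fn": "jog_arm", "kwargs": {"rows": "1.8 -1.8 0 0;3.6 -3.5 0 0;5.5 -5.1 0 0;7.4 -6.7 0 0;9.5 -8.1 0 0;11.6 -9.5 0 0;13.7 -10.8 0 0;15.9 -12 0 0"}}

```text
clock: 13.35
tcp_pos: [542.6, 14.2, 119.8]
orientation: [3.142, -0.0, 1.78]
wrist_force: [0.4, -0.6, -1.3]
opening: 16.9
grip_force: 78.1
```

>>> {"fn": "jog_arm", "kwargs": {"rows": "2.2 -1.1 0 0;4.5 -2.1 0 0;6.9 -3 0 0;9.2 -3.9 0 0;11.6 -4.6 0 0;14 -5.2 0 0;16.5 -5.7 0 0;18.9 -6.1 0 0"}}

```text
clock: 14.35
tcp_pos: [532.8, 31.4, 119.8]
orientation: [-3.142, 0.0, 1.78]
wrist_force: [-0.1, -1.2, -0.3]
opening: 17.1
grip_force: 78.1
```

>>> {"fn": "jog_arm", "kwargs": {"rows": "2.5 -0.3 0 0;5 -0.5 0 0;7.5 -0.6 0 0;10 -0.6 0 0;12.5 -0.6 0 0;15 -0.6 0 0;17.5 -0.6 0 0;20 -0.6 0 0"}}

```text
clock: 15.35
tcp_pos: [528.1, 50.9, 119.8]
orientation: [-3.142, 0.0, 1.78]
wrist_force: [-0.3, 0.6, 0.4]
opening: 17.1
grip_force: 78.1
```

```bash
cat > nut.py <<'E'
from dk import *
o=bot.get_obs();c=cam("wrist");p=[586.6,88.2,.2104]
print("sty",toD(p,o["tcp_pos"]).round(1),o["wrist_force"].round(1))
w5=cv2.cvtColor(cv2.imread("pics/w5.png"),cv2.COLOR_BGR2RGB);w5=cv2.resize(w5,(300,170),interpolation=cv2.INTER_AREA)
T=w5[117:142,137:163]
R=cv2.matchTemplate(c["img"][100:240,220:420],T,cv2.TM_CCOEFF_NORMED);_,v,_,l=cv2.minMaxLoc(R)
uv=np.array([[l[0]+220+13,l[1]+100+13]],float);print("match",v,uv,"nut",toD(p,onz(c,uv,29,wristW(c,o))).round(1))
E
python3 nut.py
```

```text
sty [-65.  -24.3] [-0.3  0.6  0.4]
match 0.8226160407066345 [[315. 188.]] nut [[-67.6 -11.2]]
```

>>> {"fn": "jog_arm", "kwargs": {"rows": "2.5 0 0 0;5 0 0 0;7.5 0 0 0;10 0 0 0;12.5 0 0 0;15 0 0 0;17.5 0 0 0;20 0 0 0"}}

```text
clock: 16.4
tcp_pos: [523.9, 70.5, 119.8]
orientation: [3.142, 0.0, 1.78]
wrist_force: [-0.4, 0.3, -1.0]
opening: 16.9
grip_force: 78.1
```

>>> {"fn": "jog_arm", "kwargs": {"rows": "2.5 0 0 0;5 0 0 0;7.5 0 0 0;10 0 0 0;12.5 0 0 0;15 0 0 0;17.5 0 0 0;20 0 0 0"}}

```text
clock: 17.4
tcp_pos: [519.7, 90.0, 119.8]
orientation: [-3.142, 0.0, 1.78]
wrist_force: [-0.1, -0.2, 0.4]
opening: 16.8
grip_force: 78.1
```

>>> {"fn": "jog_arm", "kwargs": {"rows": "2.5 0 0 0;5 0 0 0;7.5 0 0 0;10 0 0 0;12.5 0 0 0;15 0 0 0;17.5 0 0 0;20 0 0 0"}}

```text
clock: 18.4
tcp_pos: [515.5, 109.6, 119.8]
orientation: [-3.142, -0.0, 1.78]
wrist_force: [-0.3, 0.5, -0.5]
opening: 16.8
grip_force: 78.1
```

```bash
python3 nut.py
```

```text
sty [-65.   35.8] [-0.3  0.5 -0.5]
match 0.6623320579528809 [[317. 188.]] nut [[-66.   48.8]]
```

>>> {"fn": "jog_arm", "kwargs": {"rows": "2.5 0.1 0 0;5 0.3 0 0;7.5 0.6 0 0;9.9 1 0 0;12.4 1.6 0 0;14.8 2.2 0 0;17.2 2.9 0 0;19.6 3.7 0 0"}}

```text
clock: 19.45
tcp_pos: [515.2, 129.5, 119.8]
orientation: [-3.142, 0.0, 1.78]
wrist_force: [0.2, -1.1, -0.2]
opening: 17.0
grip_force: 78.1
```

>>> {"fn": "jog_arm", "kwargs": {"rows": "2.3 0.9 0 0;4.6 1.9 0 0;6.9 3 0 0;9 4.2 0 0;11.2 5.5 0 0;13.3 6.9 0 0;15.3 8.4 0 0;17.3 9.9 0 0"}}

```text
clock: 20.45
tcp_pos: [521.3, 148.5, 119.8]
orientation: [-3.142, 0.0, 1.78]
wrist_force: [0.5, -0.1, -0.4]
opening: 16.8
grip_force: 78.1
```

>>> {"fn": "jog_arm", "kwargs": {"rows": "1.9 1.6 0 0;3.7 3.3 0 0;5.5 5.1 0 0;7.2 7 0 0;8.8 8.9 0 0;10.3 10.9 0 0;11.7 12.9 0 0;13.1 15 0 0"}}

```text
clock: 21.45
tcp_pos: [533.3, 164.4, 119.8]
orientation: [3.142, 0.0, 1.78]
wrist_force: [0.0, 0.6, -0.7]
opening: 17.0
grip_force: 78.1
```

```bash
python3 nut.py
```

```text
sty [-36.2  85.7] [ 0.   0.6 -0.7]
match 0.793062686920166 [[331. 193.]] nut [[-25.6  94.4]]
```

>>> {"fn": "jog_arm", "kwargs": {"rows": "1.3 2.2 0 0;2.4 4.4 0 0;3.5 6.6 0 0;4.5 8.9 0 0;5.4 11.3 0 0;6.2 13.6 0 0;6.9 16 0 0;7.4 18.5 0 0"}}

```text
clock: 22.5
tcp_pos: [549.8, 175.4, 119.8]
orientation: [-3.142, 0.0, 1.78]
wrist_force: [0.3, -0.1, -0.5]
opening: 17.1
grip_force: 78.1
```

>>> {"fn": "jog_arm", "kwargs": {"rows": "0.5 2.5 0 0;0.9 4.9 0 0;1.2 7.4 0 0;1.3 9.9 0 0;1.4 12.4 0 0;1.4 14.9 0 0;1.4 17.4 0 0;1.4 19.9 0 0"}}

```text
clock: 23.5
tcp_pos: [569.1, 180.9, 119.8]
orientation: [-3.142, 0.0, 1.78]
wrist_force: [-0.2, 0.3, -0.5]
opening: 17.3
grip_force: 78.1
```

>>> {"fn": "jog_arm", "kwargs": {"rows": "0 2.5 0 0;0 5 0 0;0 7.5 0 0;0 9.5 0 0;0 11 0 0;0 12.5 0 0;0 14 0 0;0 15.5 0 0"}}

```text
clock: 24.5
tcp_pos: [584.1, 184.2, 119.8]
orientation: [-3.142, 0.0, 1.78]
wrist_force: [-0.4, 0.6, -0.5]
opening: 16.5
grip_force: 78.1
```

>>> {"fn": "jog_arm", "kwargs": {"rows": "0 1.5 0 0;0 3 0 0;0 4.5 0 0;0 6 0 0;0 7.5 0 0;0 9 0 0;0 9.5 0 0;0 9.5 0 0"}}

```text
clock: 25.5
tcp_pos: [593.4, 186.1, 119.8]
orientation: [3.142, 0.0, 1.78]
wrist_force: [-0.1, 0.2, 0.2]
opening: 16.9
grip_force: 78.1
```

```bash
python3 nut.py; python3 - <<'E'
from dk import *
c=cam("wrist");cv2.imwrite("pics/w6.png",crop(c["img"],200,100,230,150,3.4))
E
```

```text
sty [27.1 94.3] [-0.1  0.2  0.2]
match 0.8136008977890015 [[332. 198.]] nut [[38.6 98.6]]
```

View pics/w6.png

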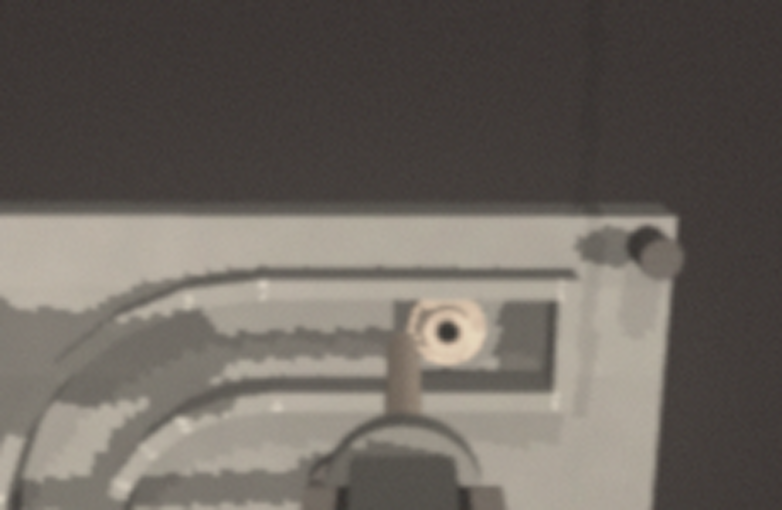

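The nut at crop (447,331) lies flat inside the sump pocket, which spans x 395 to 555. Lifting clear and returning to the stand.

>>> {"fn": "jog_arm", "kwargs": {"rows": "0 -1 -2 0;0 -1 -8 0;0 -1 -20 0;0 -1 -40 0;0 -1 -65 0;0 -1 -90 0;0 -1 -115 0;0 -1 -130 0"}}

```text
clock: 26.6
tcp_pos: [593.3, 186.1, 252.5]
orientation: [3.138, 0.0, 1.78]
wrist_force: [-0.2, 0.2, -0.1]
opening: 17.2
grip_force: 78.1
```

>>> {"fn": "jog_arm", "kwargs": {"rows": "-25 -15 0 1;-70 -43 0 3;-120 -74 0 5;-170 -105 0 7;-220 -135 0 9;-270 -166 0 12;-320 -197 0 14;-345 -212 0 15.6"}}

```text
clock: 27.6
tcp_pos: [455.6, -198.0, 250.2]
orientation: [3.141, 0.001, 1.504]
wrist_force: [1.0, 0.2, -0.2]
opening: 17.1
grip_force: 78.1
```

```bash
python3 - <<'E'
from dk import *
o=bot.get_obs();y=o["orientation"][2];t=o["tcp_pos"];print(t,o["orientation"],o["opening"])
d=np.array([451.,-211.])-t[:2];print("tx ty",d@[np.cos(y),np.sin(y)],d@[np.sin(y),-np.cos(y)])
E
```

```text
[ 455.625472   -198.03210254  250.17972225] [3.14135483e+00 5.74470592e-04 1.50443688e+00] 17.145005559704867
tx ty -13.246073894036407 -3.755380419599083
```

>>> {"fn": "jog_arm", "kwargs": {"rows": "-6 -2 5 0;-13 -4 15 0;-13 -4 30 0;-13 -4 40 0;-13 -4 48 0;-13 -4 50 0;-13 -4 50 0"}}

```text
clock: 28.48
tcp_pos: [452.2, -208.3, 199.9]
orientation: [3.141, 0.0, 1.509]
wrist_force: [-0.7, 0.3, -1.2]
opening: 17.0
grip_force: 78.1
```

```bash
python3 - <<'E'
from dk import *
o=bot.get_obs();print(o["tcp_pos"],o["orientation"]);c=cam("wrist");o=bot.get_obs();t=o["tcp_pos"];print(t)
W=wristW(c,o)
print("tip",proj(c,[[t[0],t[1],t[2]-99.3],[451,-211,85]],W),proj(c,[[451+9*np.cos(a),-211+9*np.sin(a),85] for a in(0,1.57,3.14,4.71)],W))
cv2.imwrite("pics/w7.png",crop(c["img"],220,100,200,150,4))
E
```

```text
[ 452.16428329 -208.27399396  199.86131951] [3.14146586e+00 1.23972161e-05 1.50850111e+00]
[ 452.33359863 -208.46775815  200.18128363]
tip [[318.02358381 199.76600674]
 [316.73353548 197.0196541 ]] [[326.52094    196.42379748]
 [316.09866834 187.60847014]
 [306.9571541  197.59994908]
 [317.3399117  206.23802276]]
```

View pics/w7.png

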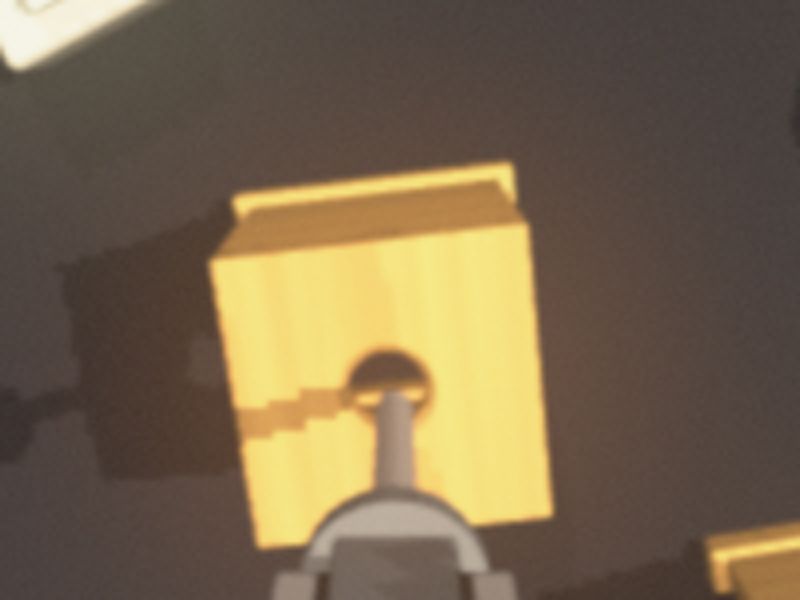

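The hole centre is at crop (390,390), which puts the tip about 3 mm off it. Correcting, then lowering.

>>> {"fn": "jog_arm", "kwargs": {"rows": "-2 0 0 0;-3 -0.5 3 0;-3 -0.5 15 0;-3 -0.5 35 0;-3 -0.5 55 0;-3 -0.5 70 0;-3 -0.5 82 0;-3 -0.5 88 0"}}

```text
clock: 29.52
tcp_pos: [451.0, -211.2, 111.0]
orientation: [-3.141, -0.0, 1.508]
wrist_force: [-0.4, -0.4, -0.2]
opening: 16.9
grip_force: 78.1
```

>>> {"fn": "jog_arm", "kwargs": {"rows": "0 0 2 0;0 0 4 0;0 0 5.5 0;0 0 6.5 0;0 0 7 0;0 0 7 0"}}

```text
clock: 30.28
tcp_pos: [451.3, -211.4, 104.9]
orientation: [3.142, 0.0, 1.508]
wrist_force: [-0.2, -0.6, -1.4]
opening: 17.2
grip_force: 78.1
```

>>> {"fn": "jog_arm", "kwargs": {"rows": "0 0 0.3 0;0 0 0.5 0;0 0 0.7 0;0 0 0.7 0"}}

```text
clock: 30.78
tcp_pos: [451.4, -211.4, 104.6]
orientation: [3.141, 0.0, 1.508]
wrist_force: [-2.1, 1.6, 4.3]
opening: 17.4
grip_force: 78.6
```

Contact at about 4 N, so the flange is seated. Opening, then retreating straight up.

>>> {"fn": "jog_arm", "kwargs": {"rows": "0 0 0 0;0 0 0 0;0 0 0 0;0 0 0 0;0 0 0 0;0 0 0 0;0 0 0 0;0 0 0 0", "grip": -1}}

```text
clock: 31.78
tcp_pos: [451.3, -211.4, 104.1]
orientation: [3.142, 0.0, 1.508]
wrist_force: [0.6, 0.4, -0.0]
opening: 85.6
grip_force: 0.0
```

>>> {"fn": "jog_arm", "kwargs": {"rows": "0 0 -5 0;0 0 -15 0;0 0 -35 0;0 0 -60 0;0 0 -85 0;0 0 -110 0;0 0 -125 0;0 0 -127 0"}}

```text
clock: 32.78
tcp_pos: [452.1, -211.9, 232.6]
orientation: [3.139, 0.001, 1.508]
wrist_force: [-0.8, 0.8, -1.0]
opening: 85.3
grip_force: 0.0
```

```bash
python3 - <<'E'
from dk import *
import numpy as np
o=bot.get_obs();c=cam("wrist");W=wristW(c,o);print(o["tcp_pos"],o["clock"],o["opening"])
print(proj(c,[[451.5,-211.4,151],[451.5,-211.4,91],[451.5,-211.4,85]],W))
cv2.imwrite("pics/w8.png",crop(c["img"],220,100,200,150,4))
# numeric check: grey (unsaturated) blob on yellow plate = flange+handle
im=c["img"][130:260,260:380];h=cv2.cvtColor(im,cv2.COLOR_RGB2HSV);m=((h[...,1]<90)&(h[...,2]>60)).astype(np.uint8)
n,l,s,ce=cv2.connectedComponentsWithStats(m);
for i in range(1,n):
    if s[i,4]>60: print(s[i]+[260,130,0,0,0],ce[i]+[260,130])
s=cam("scene");
a=s["img"][225:260,225:265];b=cv2.imread("pics/scene0.png")[225:260,225:265,::-1];print("scene diff stylus",np.abs(a.astype(int)-b).mean())
for nm,(x,y,w,hh) in dict(tin=(312,255,30,35),reamer=(245,290,50,60),socket=(232,205,30,28),screw=(175,260,40,65),deck=(300,155,100,90),pulley=(328,292,30,30)).items():
    print(nm,np.abs(s["img"][y:y+hh,x:x+w].astype(int)-cv2.imread("pics/scene0.png")[y:y+hh,x:x+w,::-1]).mean().round(1))
E
```

```text
[ 452.07746157 -211.86478044  232.56196237] 32.775 85.34805642781774
[[317.1106942  206.0908117 ]
 [317.12451886 185.91226125]
 [317.12561285 184.31484376]]
[ 260  130  120  130 9684] [325.26022305 206.42668319]
scene diff stylus 3.856904761904762
tin 1.9
reamer 2.2
socket 24.3
screw 4.8
deck 2.6
pulley 2.0
```

>>> {"fn": "jog_arm", "kwargs": {"rows": "20 0 -10 0;60 0 -20 0;110 0 -20 0;160 0 -20 0;210 0 -20 0;260 0 -20 0;300 0 -20 0;300 0 -20 0"}}

```text
clock: 33.88
tcp_pos: [469.0, 90.9, 250.7]
orientation: [-3.14, -0.0, 1.513]
wrist_force: [-0.1, -0.3, -0.7]
opening: 85.6
grip_force: 0.0
```

```bash
python3 - <<'E'
from dk import *
bot.get_obs()
for n,R in dict(scene=dict(stylus=(225,225,40,35),socket=(232,205,30,28),screw=(175,260,40,65),reamer=(245,290,50,60),tin=(312,255,30,35),pulley=(328,292,30,30),switch=(364,202,16,18),cap=(370,184,12,16),mouse=(280,135,36,32)),side=dict(stylus=(345,148,35,70),socket=(378,215,34,26),screw=(385,170,36,24),tin=(274,188,26,34),reamer=(296,130,34,60),switch=(248,248,22,22),cap=(252,268,22,24),mouse=(382,294,40,50))).items():
    a=cam(n)["img"];b=cv2.imread(f"pics/{n}0.png")[...,::-1]
    for k,(x,y,w,h) in R.items():
        A,B=[cv2.cvtColor(np.ascontiguousarray(i),cv2.COLOR_RGB2GRAY).astype(np.float32)[y:y+h,x:x+w] for i in(a,b)]
        s,r=cv2.phaseCorrelate(A,B);print(n,k,np.round(s,2),round(r,2),np.abs(A-B).mean().round(1))
E
```

```text
scene stylus [-0.18 -0.06] 0.98 5.4
scene socket [-0.11 -0.11] 0.99 4.6
scene screw [0.04 0.1 ] 0.97 5.1
scene reamer [0.05 0.04] 0.96 4.0
scene tin [ 0.03 -0.  ] 0.98 1.6
scene pulley [0.08 0.1 ] 1.0 1.5
scene switch [-0.11 -0.01] 0.99 2.0
scene cap [ 0.01 -0.09] 0.96 1.3
scene mouse [ 0.08 -0.35] 0.97 4.3
side stylus [ 0.01 -0.01] 0.94 11.8
side socket [-0.08  0.32] 0.95 10.0
side screw [0.  0.1] 1.02 6.1
side tin [ 0.52 -0.01] 1.0 1.0
side reamer [ 0.26 -0.53] 0.68 16.9
side switch [-0.04 -0.03] 0.99 1.3
side cap [ 0.03 -0.03] 1.01 0.9
side mouse [-0.02 -0.09] 0.9 3.9
```

Nothing else has moved, and the stylus is back where it hung at the start. Handing in.

```bash
python3 -c "
from cell import bot
print(bot.sign_off())"
```

```text
the job is handed in; nothing more can be done
None
```

The nut is in the sump, the stylus hangs seated back in its own stand, nothing else appears moved by before/after image comparison, and the job was handed in at about 34 s.

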